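Set cast bars on the drying rack and start their fans

ROBOT

A 7-joint arm with a two-finger parallel gripper is mounted at the origin on the work surface. World frame = base frame: x ahead of the robot, y to its left, z up, the work surface at z = 0. Lengths are in m, angles in rad, forces in N, time in s.
With the tool pointing down it reaches from about 0.425 to 0.875 m from the base axis. Payload 4.7 kg.
Tool frame: the origin (TCP) lies at the very end of the fingers, on their centre line; the grasp point (between the pads) lies 19 mm behind it; z points along the fingers, y is the line along which they close (so a half turn about z gives the same grasp; the last joint's range is limited). The gripper opens to 87 mm and grips with 3 to 60 N. Pads are 19 mm wide; open, the fingers measure 117 mm over their backs; the gripper's body (75 mm by 190 mm) begins 51 mm behind the grasp point.
Start: joints at [1.254, 0.321, -0.07, 1.45, 0.023, 1.371, -0.057], TCP at [0.211, -0.615, 0.223] pointing down, gripper open.
Joint ranges: [-2.86, 2.86], [-0.3, 2.09], [-1.38, 1.24], [0.06, 2.45], [-1.56, 4.7], [0.09, 2.05], [-2.69, 2.69]. Speed limits (rad/s): [2.57, 2.57, 3.14, 3.14, 3.14, 3.14, 3.14].

INTERFACE

Orientations are given as a unit quaternion [x, y, z, w].
In Python, from workcell import r, viewer, finish_job gives the robot as it stands.
- The arm moves only by the shell command python3 -m inch 'ROWS' [OPENING] [FORCE]. ROWS is JSON, a list of rows, each an object with "slide": the shift along the tool's x, y, z in mm, a list of three; "turn": the turn about the tool's z in rad. In form: [{"slide": [x, y, z], "turn": turn}, ...]. A call has 1 to 10 rows; each row shifts and turns the commanded pose from where the row before left it, along the tool's axes as they then stand; what a row does not reach is not made up. A row lasts 1/12 s, in which the tool goes at most 41.7 mm and 7.16 degrees, less where a joint would pass 70% of its speed; a pose out of reach is approached as far as the arm can. A call is refused whole if a number of a shift passes 41.7 or a number of a turn 0.125, either way. A call with a gripper value outside its range is refused whole. OPENING is the gripper's target within -1 to 1 (shut at 1, half-way at 0, fully open at -1), set as the call begins (- or left out, the last holds). The fingers move at their own pace and stop on an object; FORCE is the grip in N (left out, the last holds). Time passes only in rows, so rows that do not move let the fingers close. It gives the time, the measured TCP pose, the force, the opening and the grip force at its end, in the units of the state.
- r.get_obs(): the state, without advancing time (a new reading comes with each control period).
- viewer.grab_frame(name): name is "scene" or "top"; returns the picture (400x640x3 uint8, red, green, blue); there is no depth.
- viewer.camera_model(name): a dict with "fx", "fy", "cx", "cy" (pixels), "dist" ([k1, k2, p1, p2, k3] as OpenCV has them; the pictures are not rectified), "rvec" (rotation vector, rad) and "tvec" (3), from world to camera coordinates, as OpenCV has them. Camera axes: x right, y down, z forward; pixel columns grow to the right and rows downward; lengths in m; the calibration is good to about 2 mm. A picture is of the moment at which its call begins. camera_model takes no time and is no camera call.
- finish_job(): hands the job in; it is judged then, once.
The state is a dict: "time": time; "joint_pos": joint angles; "joint_vel": joint speeds; "joint_torque": joint torques, N m; "eef_pos": TCP position; "tcp_rot": TCP orientation; "ft_force": force on the tool from outside, world axes, zero at the start; "torque": the same for the moment, N m; "gripper_width": opening from 0.0 (shut) to 1.0 (fully open); "grasp_force": force on a finger pad.
Only numpy, scipy, OpenCV 4.12 (cv2) and the standard library are available. Lean on these libraries where they do the work, as an engineer would, in place of code of your own. Each camera call takes 0.05 s, during which the arm holds its last target. There are 200 camera calls.

TASK

Set the two loose terrazzo bars on the sloped drying rack: the long one lengthwise up the slope in the left bay, the short one likewise in the right bay (left and right as the robot sees them), each lying flat and square. Keep hold of each bar until it lies on the board and press it gently but firmly home against its bay's cleat before letting go. Only when both are in place, switch on the fans of these two bays: push toggles one and three from the left fully over to the far side, leaving toggles two and four, the bar already in the middle bay and the filling knife as they are.

Things in the scene. Friction and masses are not known exactly. Their poses are not given: they have to be found in the camera images.
- long_bar_center (a point): long bar of grey cast terrazzo (plain box, edges rounded 2 mm), 160 mm long (x), 55 mm wide (y), 20 mm thick (z), about 405 g with hidden variation; its centre (10 mm above its underside). It is the same either way round. Lies flat on the bench at the start.
- short_bar_center (a point): short bar of grey cast terrazzo (plain box, edges rounded 2 mm), 110 mm long (x), 55 mm wide (y), 20 mm thick (z), about 280 g with hidden variation; its centre (10 mm above its underside). It is the same either way round. Lies flat on the bench at the start.
- rack: fixed drying rack: plywood board 340 mm wide (y), 250 mm up the slope, sloped 30 degrees, rising away from the robot (+x); its low edge 35 mm above the bench at x = -110 mm. Origin on the bench under its middle, z up, y left. Three bays at y = +105 (left), 0, -105 mm, each with a cleat near the low edge. Friction with the bars varies (about 0.45 to 0.75): they may or may not slide by themselves.
- duct_mid (a point): middle of the fixed aluminium air duct above the board's upper end, on its axis; 36 mm in diameter, 410 mm long, along the rack's y, 238 mm up the slope from the low edge and 110 mm out from the board. A gripper held upright over the seated long bar would hit it; one square to the board clears it. Its two posts stand outside the board's ends, 181 mm either side.
- cleat_left_face (a point): middle of the left bay's cleat's stop face, at board level. Axes: x up the slope, y left along the cleat, z out of the board. The cleat, a fixed wooden strip 80 mm wide, 14 mm high, lies 16 mm deep on the -x side; it is set 30 to 55 mm from the low edge. A seated bar has its lower end at x = 0 and its underside at z = 0: its centre is half its length up the slope, 10 mm off the board.
- cleat_right_face (a point): middle of the right bay's cleat's stop face, at board level. Axes: x up the slope, y left along the cleat, z out of the board. The cleat, a fixed wooden strip 80 mm wide, 14 mm high, lies 16 mm deep on the -x side; it is set 30 to 55 mm from the low edge. A seated bar has its lower end at x = 0 and its underside at z = 0: its centre is half its length up the slope, 10 mm off the board.
- resting_bar_center (a point): bystander: bar of grey cast terrazzo (plain box, edges rounded 2 mm), 135 mm long (x), 55 mm wide (y), 20 mm thick (z), about 340 g with hidden variation; its centre (10 mm above its underside). It is the same either way round. Rests loose on the board in the middle bay against its cleat; leave it there.
- switch_box: fixed grey fan switch box, 90 x 210 x 60 mm (x, y, z); origin: centre of its underside; x away from the robot, y to the left. Four toggles in a row along y on its top, 42 mm apart, at y = +63, +21, -21, -63 mm; hinges in the top face (60 mm up) at x = 0.
- toggle_1 (a joint): black toggle 1 of 4, counted from the left (+y) as the robot sees the box; fan of the left bay. Hinge angle in rad: 0 = off, leaning 0.4 rad towards the box's -x side (robot side); 0.8 = on, leaning 0.4 rad the other way (+x). It stays where it is left (friction about 0.06 N m, some 1.5 N at the tip), no spring. Starts off.
- toggle_2 (a joint): black toggle 2 of 4, counted from the left (+y) as the robot sees the box; fan of the middle bay. Hinge angle in rad: 0 = off, leaning 0.4 rad towards the box's -x side (robot side); 0.8 = on, leaning 0.4 rad the other way (+x). It stays where it is left (friction about 0.06 N m, some 1.5 N at the tip), no spring. Starts on and stays on.
- toggle_3 (a joint): black toggle 3 of 4, counted from the left (+y) as the robot sees the box; fan of the right bay. Hinge angle in rad: 0 = off, leaning 0.4 rad towards the box's -x side (robot side); 0.8 = on, leaning 0.4 rad the other way (+x). It stays where it is left (friction about 0.06 N m, some 1.5 N at the tip), no spring. Starts off.
- toggle_4 (a joint): black toggle 4 of 4, counted from the left (+y) as the robot sees the box; spare. Hinge angle in rad: 0 = off, leaning 0.4 rad towards the box's -x side (robot side); 0.8 = on, leaning 0.4 rad the other way (+x). It stays where it is left (friction about 0.06 N m, some 1.5 N at the tip), no spring. Starts off and stays off.
- toggle_1_tip (a point): tip of toggle 1: middle of the upper end of the paddle. The paddle is 14 mm wide (y), 10 mm thick (x), 52 mm from hinge to tip; its hinge line runs along y in the box's top face.
- toggle_2_tip (a point): tip of toggle 2: middle of the upper end of the paddle. The paddle is 14 mm wide (y), 10 mm thick (x), 52 mm from hinge to tip; its hinge line runs along y in the box's top face.
- toggle_3_tip (a point): tip of toggle 3: middle of the upper end of the paddle. The paddle is 14 mm wide (y), 10 mm thick (x), 52 mm from hinge to tip; its hinge line runs along y in the box's top face.
- toggle_4_tip (a point): tip of toggle 4: middle of the upper end of the paddle. The paddle is 14 mm wide (y), 10 mm thick (x), 52 mm from hinge to tip; its hinge line runs along y in the box's top face.
- float_knife_grip (a point): bystander: loose filling knife with a handle on the bench, 240 mm long; point on its handle
Not all that is in view belongs to the job. Leave any yellow look-alike of the part that bears long_bar_center alone.

How it is judged:
By the outcome, as a careful person would: the job done as asked, in the order asked, and still so for the second after the job is handed in, with the robot touching nothing.
It also fails if it takes over 72 s, if anything falls off the work surface, if the arm or the gripper's body presses on something with over 40 N, if the wrist force passes 120 N, or if a joint passes its speed limit or range.

## Working session

There is one attempt and no reset: what is moved stays moved. The work goes in short steps, Python scripts to look and compute and a shell command to move; the robot and the scene stay as the last step left them, time stands still between calls to the robot, and variables do not carry over. Pictures are saved under pics/ and viewed, at most 10 in all, crops included, and the job is handed in when it is done.

```bash
ls; mkdir -p pics; python3 - <<'E'
from workcell import r,viewer
import cv2
print(r.get_obs())
for n in("scene","top"):
    f=viewer.grab_frame(n); cv2.imwrite(f"pics/{n}0.png",f[:,:,::-1]); print(viewer.camera_model(n))
E
```

```text
pics
{'time': 0.0, 'joint_pos': array([ 1.25409547,  0.32181491, -0.07009163,  1.45166503,  0.02258885,
        1.37079343, -0.05690639]), 'joint_vel': array([ 0.00019886, -0.00067098,  0.00143629, -0.00206279, -0.00053621,
       -0.00065753, -0.00108306]), 'joint_torque': array([-9.77288109e-04, -4.91284704e+01, -4.04574433e-01, -3.12533391e+01,
       -6.40514656e-02,  4.36721637e-02,  1.68771858e-04]), 'eef_pos': array([ 0.21090272, -0.61425297,  0.22147182]), 'tcp_rot': array([ 9.86349735e-01,  1.64661181e-01, -1.97585319e-04, -9.25996706e-04]), 'ft_force': array([ 0.93588209, -0.1671    , -0.12047881]), 'torque': array([-0.01569378, -0.03204026,  0.03662765]), 'grasp_force': 0.0, 'gripper_width': 0.9986494985752746}
{'fx': 462.35876440783517, 'fy': 462.35876440783517, 'cx': 311.8308283611432, 'cy': 201.29679938322786, 'dist': array([-0.13323049,  0.        ,  0.        ,  0.        ,  0.        ]), 'rvec': array([ 1.52923673,  2.18580639, -0.75712967]), 'tvec': array([ 0.32110226, -0.26383305,  1.68373928])}
{'fx': 378.84239271476247, 'fy': 378.84239271476247, 'cx': 323.40349565207435, 'cy': 195.65122776920674, 'dist': array([-0.09190051,  0.        ,  0.        ,  0.        ,  0.        ]), 'rvec': array([ 2.13863807, -2.12712069,  0.16316908]), 'tvec': array([-0.12666489,  0.5548998 ,  1.20812279])}
```

View pics/scene0.png

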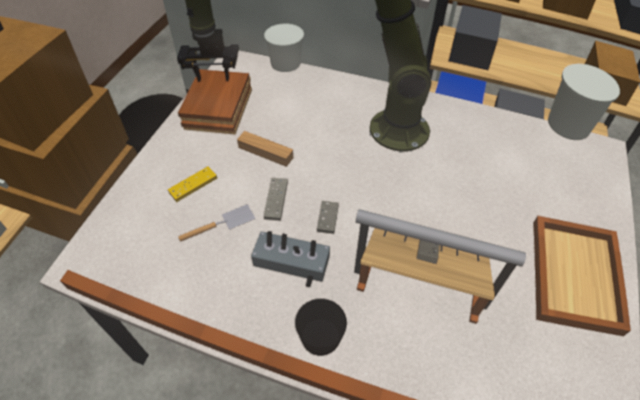

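View pics/top0.png

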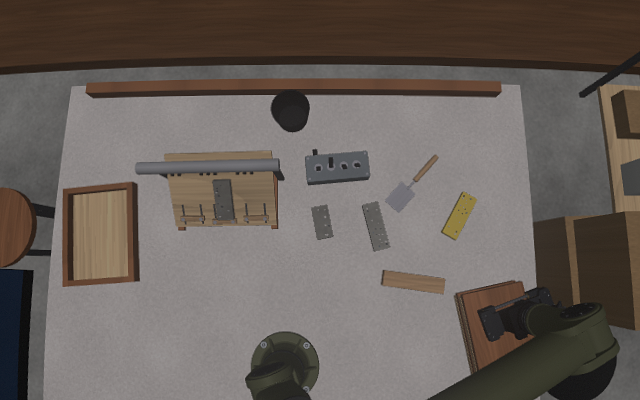

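The top view shows the long bar at (376,226), the short bar at (322,222), the switch box at (337,167) and the rack around (222,190). The knife is at (410,185). I'll enlarge the rack in both views and measure the bars.

```bash
cat > h.py <<'E'
import numpy as np, cv2
from workcell import r,viewer
def cam(n):
    m=viewer.camera_model(n); K=np.array([[m['fx'],0,m['cx']],[0,m['fy'],m['cy']],[0,0,1]])
    return K,m['dist'],cv2.Rodrigues(m['rvec'])[0],m['tvec'],m['rvec']
def ray(n,px):
    K,d,R,t,_=cam(n); u=cv2.undistortPoints(np.array(px,float).reshape(-1,1,2),K,d).reshape(-1,2)
    return -R.T@t, np.c_[u,np.ones(len(u))]@R
def onplane(n,px,p0,nrm):
    c,D=ray(n,px); nrm=np.array(nrm,float); s=((np.array(p0)-c)@nrm)/(D@nrm); return c+s[:,None]*D
def onz(n,px,z): return onplane(n,px,[0,0,z],[0,0,1])
def proj(n,P):
    K,d,R,t,rv=cam(n); return cv2.projectPoints(np.array(P,float).reshape(-1,3),rv,t,K,d)[0].reshape(-1,2)
def tri(pa,pb):
    c1,D1=ray("top",[pa]);c2,D2=ray("scene",[pb]);d1=D1[0]/np.linalg.norm(D1[0]);d2=D2[0]/np.linalg.norm(D2[0])
    s=np.linalg.lstsq(np.c_[d1,-d2],c2-c1,rcond=None)[0];a=c1+s[0]*d1;b=c2+s[1]*d2;return (a+b)/2,np.linalg.norm(a-b)
E
python3 - <<'E'
from h import *
t=cv2.imread("pics/top0.png");s=cv2.imread("pics/scene0.png")
cv2.imwrite("pics/ctop.png",cv2.resize(t[140:240,130:290],None,fx=5,fy=5,interpolation=cv2.INTER_CUBIC))
a=cv2.resize(t[140:255,290:400],None,fx=5,fy=5,interpolation=cv2.INTER_CUBIC)
cv2.imwrite("pics/ctop2.png",a)
cv2.imwrite("pics/cscene.png",cv2.resize(s[200:325,240:530],None,fx=2.75,fy=2.75,interpolation=cv2.INTER_CUBIC))
hsv=cv2.cvtColor(t,cv2.COLOR_BGR2HSV); print(hsv[226,370:383].tolist(),hsv[222,316:330].tolist(),hsv[232,350])
E
```

```text
[[15, 16, 95], [12, 13, 96], [15, 11, 95], [12, 13, 96], [18, 13, 97], [18, 13, 96], [23, 11, 97], [20, 16, 98], [15, 11, 97], [15, 16, 98], [15, 10, 98], [18, 13, 98], [15, 11, 97]] [[12, 14, 90], [15, 17, 91], [15, 17, 92], [12, 14, 92], [18, 14, 91], [15, 11, 91], [18, 14, 92], [20, 17, 91], [18, 14, 91], [15, 11, 93], [15, 6, 91], [90, 3, 91], [8, 11, 92], [12, 14, 91]] [  0  11 141]
```

View pics/ctop.png

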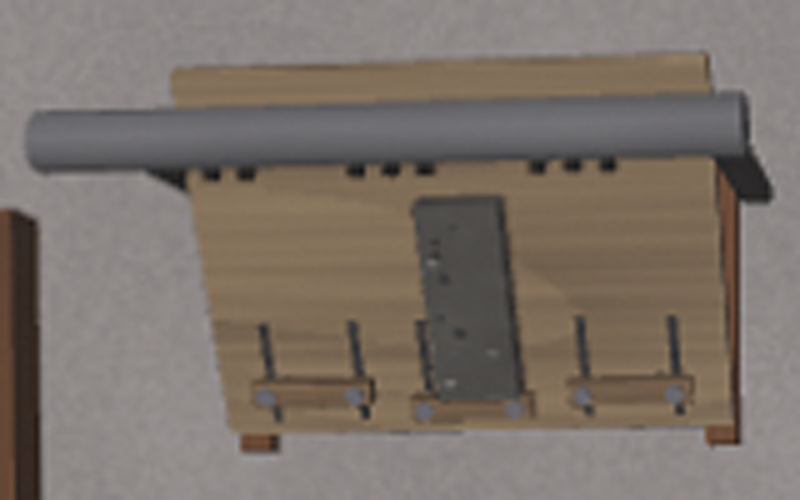

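View pics/ctop2.png

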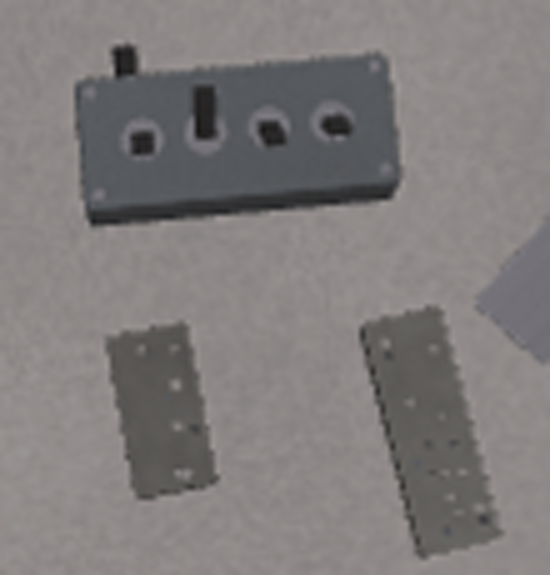

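View pics/cscene.png

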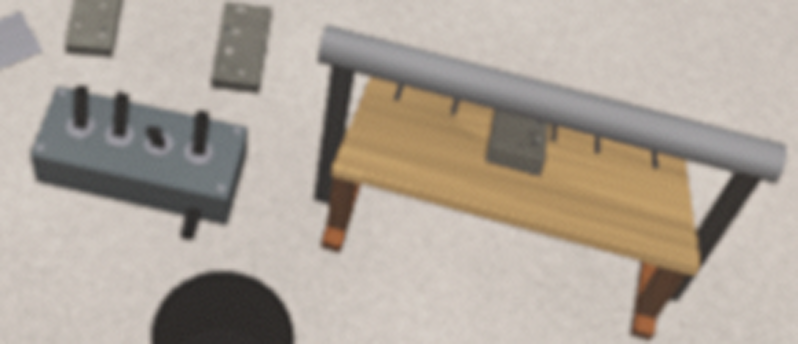

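The rack crop shows the board corners at about (230,430), (737,427), (708,55) and (172,70), and the left and right cleats at about (312,390) and (630,390). In the switch box crop, toggle 2 leans away and the others lean towards the robot. The scene view is seen from behind the rack.

```bash
cat > m.py <<'E'
from h import *
o=lambda c,off:[((u+.5)/5-.5+off[0],(v+.5)/5-.5+off[1]) for u,v in c]
A=(130,140);B=(290,140)
def rigid(L,W):
    L=np.array(L)[:,:2];W=np.array(W)[:,:2];a=L-L.mean(0);b=W-W.mean(0)
    th=np.arctan2((a[:,0]*b[:,1]-a[:,1]*b[:,0]).sum(),(a*b).sum());c,s=np.cos(th),np.sin(th);R=np.array([[c,-s],[s,c]])
    p=W.mean(0)-R@L.mean(0);return p,th,R,(L@R.T+p-W)*1e3
print("camtop",ray("top",[(320,200)])[0],"camscene",ray("scene",[(320,200)])[0])
# rack
px=o([(230,430),(737,427),(708,55),(172,70)],A); zs=[.035,.035,.16,.16]
W=[onz("top",[p],z)[0] for p,z in zip(px,zs)]
xu=-.11+.25*np.cos(np.pi/6);L=[(-.11,.17),(-.11,-.17),(xu,-.17),(xu,.17)]
p,th,R,e=rigid(L,W);print("rack",p,th,"\n",e.round(1))
D=[onz("top",[q],.2493)[0] for q in o([(28,141),(746,122)],A)];print("duct ends rackframe",[(R.T@(d[:2]-p)).round(4) for d in D])
nr=np.array([-.5,0,3**.5/2]);R3=np.eye(3);R3[:2,:2]=R
def board(c,h):
    p0=np.r_[p,0]+R3@(np.array([-.11,0,.035])+h*nr); P=onplane("top",o(c,A),p0,R3@nr)
    l=(P-np.r_[p,0])@R3; return np.c_[(l+[.11,0,-.035])@[np.sqrt(3)/2,0,.5],l[:,1]]
print("cleatL",board([(254,380),(373,378),(373,402),(254,405)],.014).round(4).tolist());print("cleatR",board([(569,379),(691,375),(692,400),(570,404)],.014).round(4).tolist())
print("midbar",board([(415,199),(502,197),(523,397),(430,400)],.02).round(4).tolist())
# box
W=onz("top",o([(78,80),(385,55),(399,184),(90,209)],B),.06)
pb,tb,Rb,e=rigid([(.045,.105),(.045,-.105),(-.045,-.105),(-.045,.105)],W);print("box",pb,tb,e.round(1).tolist())
for i,y in enumerate([.063,.021,-.021,-.063]): print("hinge",i+1,(Rb@[0,y]+pb).round(4))
t=cv2.imread("pics/top0.png");hsv=cv2.cvtColor(t,cv2.COLOR_BGR2HSV)
for n,(a,b,c,d) in dict(short=(305,335,200,243),long=(358,394,198,254)).items():
    m=np.zeros(t.shape[:2],np.uint8);m[c:d,a:b]=(hsv[c:d,a:b,2]<118)*255
    k=max(cv2.findContours(m,0,1)[0],key=cv2.contourArea);q=cv2.boxPoints(cv2.minAreaRect(k));P=onz("top",q,.02)
    k3=onz("top",k.reshape(-1,2).astype(float),.02)[:,:2].astype(np.float32)*1000
    print(n,cv2.minAreaRect(k3),P[:,:2].mean(0))
E
python3 m.py
```

```text
camtop [ 0.35381314 -0.13561426  1.28060278] camscene [1.27470965 0.1352123  1.16812904]
rack [0.56547173 0.20251624] 0.02121686357724339 
 [[-1.2 -0.8]
 [ 0.8  1.3]
 [-0.5 -1.5]
 [ 1.   1.1]]
duct ends rackframe [array([0.0398, 0.2127]), array([ 0.0417, -0.2034])]
cleatL [[0.0437, 0.1423], [0.044, 0.0626], [0.0269, 0.0649], [0.0258, 0.1451]]
cleatR [[0.0414, -0.0662], [0.043, -0.1457], [0.0253, -0.1451], [0.0237, -0.0651]]
midbar [[0.1677, 0.018], [0.1679, -0.037], [0.0318, -0.0364], [0.0306, 0.0249]]
box [ 0.65299168 -0.16896391] 0.08923581708059455 [[0.7, 2.0], [1.2, -2.6], [-0.5, -2.6], [-1.4, 3.2]]
hinge 1 [ 0.6474 -0.1062]
hinge 2 [ 0.6511 -0.148 ]
hinge 3 [ 0.6549 -0.1899]
hinge 4 [ 0.6586 -0.2317]
short ((472.2716064453125, -118.48567199707031), (112.22697448730469, 57.13777160644531), 11.32555866241455) [ 0.47221012 -0.11848562]
long ((459.32501220703125, -297.24774169921875), (162.1251220703125, 58.8043212890625), 14.348175048828125) [ 0.45935425 -0.29706854]
```

```bash
cat > go.py <<'E'
import sys
from h import *
from scipy.spatial.transform import Rotation as Ro
# go.py x y z yaw : slide (mm, tool axes after the turn) and turn needed
x,y,z,ya=map(float,sys.argv[1:5]);s=r.get_obs();M=Ro.from_quat(s['tcp_rot']).as_matrix();cur=np.arctan2(M[1,0],M[0,0])
t=cur-ya;N=M@Ro.from_euler('z',t).as_matrix()
print("slide",(N.T@(np.array([x,y,z])-s['eef_pos'])*1e3).round(1),"turn",round(t,3),"t",round(s['time'],2),"pos",s['eef_pos'].round(4),"yaw",round(cur,3),"tilt",M[:2,2].round(3),"F",s['ft_force'].round(1),"w",round(s['gripper_width'],3),"gf",round(s['grasp_force'],1))
E
python3 go.py .420 -.309 .10 .25; python3 -m inch '[{"slide":[0,0,0],"turn":0.08}]' -1 40; python3 go.py .420 -.309 .10 .25
```

```text
slide [ 278.2 -243.9  121.9] turn 0.081 t 0.1 pos [ 0.2109 -0.6143  0.2216] yaw 0.331 tilt [-0.001  0.002] F [ 1.  -0.4 -0.5] w 1.001 gf 0.0
time: 0.18
eef_pos: [0.2109, -0.6144, 0.2218]
tcp_rot: [0.992, 0.125, -0.0, -0.001]
ft_force: [0.6, -0.1, 1.1]
gripper_width: 0.999
grasp_force: 0.0
slide [ 278.1 -244.   122.1] turn 0.0 t 0.18 pos [ 0.2109 -0.6144  0.2218] yaw 0.25 tilt [-0.     0.001] F [ 0.6 -0.1  1.1] w 0.999 gf 0.0
```

```bash
python3 -m inch '[{"slide":[15,-12,5],"turn":0},{"slide":[28,-25,11],"turn":0},{"slide":[28,-25,11],"turn":0},{"slide":[28,-25,11],"turn":0},{"slide":[28,-25,11],"turn":0},{"slide":[28,-25,11],"turn":0},{"slide":[28,-25,11],"turn":0},{"slide":[28,-25,11],"turn":0},{"slide":[28,-25,11],"turn":0},{"slide":[28,-25,11],"turn":0}]' >/dev/null;  python3 -m inch '[{"slide":[11,-7,18],"turn":0},{"slide":[0,0,0],"turn":0},{"slide":[0,0,0],"turn":0}]' >/dev/null; python3 go.py .420 -.309 .008 .25; python3 - <<'E'
from h import *
cv2.imwrite("pics/t1.png",cv2.resize(viewer.grab_frame("top")[180:300,320:440,::-1],None,fx=5,fy=5))
E
```

```text
slide [ 0.7  1.  91.5] turn 0.003 t 1.27 pos [ 0.4193 -0.3084  0.0995] yaw 0.253 tilt [-0.002  0.001] F [ 0.6 -0.7  0.5] w 1.0 gf 0.0
```

View pics/t1.png

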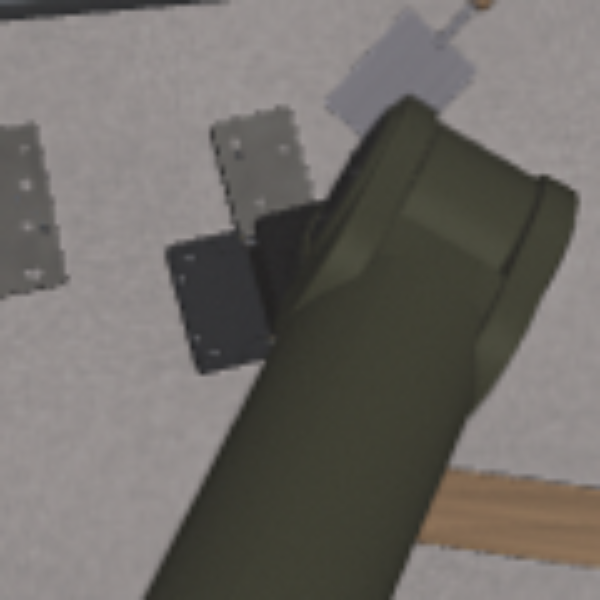

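The gripper is lined up over the lower half of the long bar, with the body at about (220,300) in the crop. The green wrist reaches forward to about (410,95), so I'll check its clearance later.

```bash
python3 - <<'E'
from h import *
for z in (.25,.3,.35,.4): print(z,proj("top",[.4195,-.3085,z]).round(),onz("top",[(402,199),(432,218),(434,222)],z)[:,:2].round(3).tolist())
E
python3 -m inch '[{"slide":[0,0,10],"turn":0},{"slide":[0,0,25],"turn":0},{"slide":[0,0,25],"turn":0},{"slide":[0,0,20],"turn":0},{"slide":[0,0,8],"turn":0},{"slide":[0,0,3.5],"turn":0},{"slide":[0,0,0],"turn":0}]' >/dev/null; python3 go.py .420 -.309 .008 .25; python3 -m inch '[{"slide":[0,0,0],"turn":0},{"slide":[0,0,0],"turn":0},{"slide":[0,0,0],"turn":0},{"slide":[0,0,0],"turn":0},{"slide":[0,0,0],"turn":0},{"slide":[0,0,0],"turn":0},{"slide":[0,0,0],"turn":0},{"slide":[0,0,0],"turn":0}]' 1 45; python3 go.py .420 -.309 .008 .25;
```

```text
0.25 [[390. 233.]] [[0.514, -0.343], [0.461, -0.424], [0.45, -0.429]]
0.3 [[394. 232.]] [[0.506, -0.332], [0.456, -0.41], [0.446, -0.415]]
0.35 [[397. 231.]] [[0.498, -0.322], [0.451, -0.396], [0.441, -0.401]]
0.4 [[401. 229.]] [[0.49, -0.312], [0.446, -0.382], [0.436, -0.387]]
slide [ 1.  -1.   0.8] turn -0.001 t 1.9 pos [ 0.4193 -0.3102  0.0088] yaw 0.249 tilt [-0.  0.] F [-0.1 -0.2  0.5] w 1.001 gf 0.0
time: 2.57
eef_pos: [0.4197, -0.3088, 0.0093]
tcp_rot: [0.992, 0.125, -0.0, -0.0]
ft_force: [-2.2, 3.2, 5.5]
gripper_width: 0.625
grasp_force: 45.0
slide [0.2 0.3 1.3] turn 0.001 t 2.57 pos [ 0.4197 -0.3088  0.0093] yaw 0.251 tilt [-0.001  0.001] F [-2.2  3.2  5.5] w 0.625 gf 45.0
```

```bash
python3 -m inch '[{"slide":[0,0,-5],"turn":0},{"slide":[0,0,-20],"turn":0},{"slide":[0,0,-35],"turn":0},{"slide":[0,0,-40],"turn":0},{"slide":[0,0,-40],"turn":0},{"slide":[0,0,-20],"turn":0},{"slide":[0,0,0],"turn":0},{"slide":[0,0,0],"turn":0}]' >/dev/null; python3 go.py .50 .306 .19 .021; python3 - <<'E'
from h import *
print(r.get_obs()['joint_pos'].round(3))
cv2.imwrite("pics/s1.png",cv2.resize(viewer.grab_frame("scene")[20:240,180:440,::-1],None,fx=2.7,fy=2.7))
s=r.get_obs()['eef_pos']
for h in (0,.07,.15,.2,.25,.3): print(h,((proj("scene",s+[0,0,h])-[180,20])*2.7).round())
E
```

```text
slide [  93.  -614.2  -21.6] turn 0.229 t 3.23 pos [ 0.4199 -0.3101  0.1694] yaw 0.25 tilt [ 0.001 -0.002] F [-0.6 -0.  -4.9] w 0.629 gf 45.0
[ 0.878  0.097 -0.31   1.83   0.032  1.217 -0.762]
0 [[252. 364.]]
0.07 [[248. 318.]]
0.15 [[242. 262.]]
0.2 [[238. 223.]]
0.25 [[234. 183.]]
0.3 [[230. 140.]]
```

View pics/s1.png

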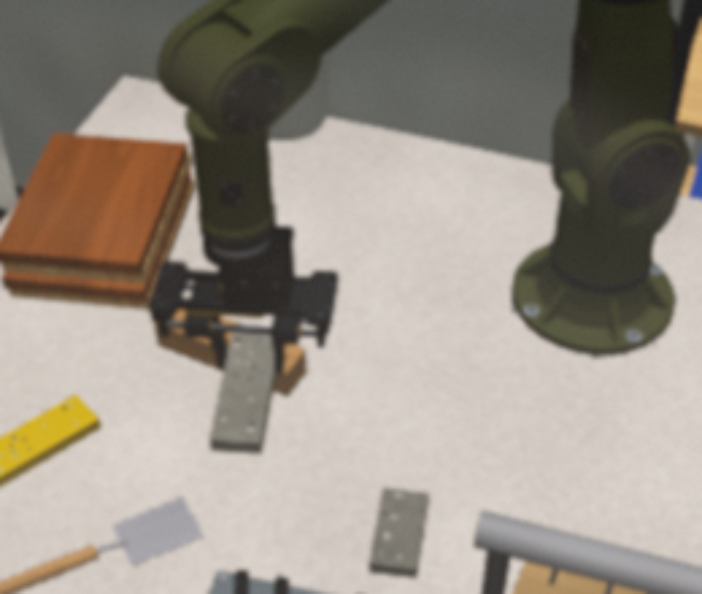

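The bar is held level by its robot-side end, at about (245,390). The wrist is a tube starting about 0.17 m above the TCP, so it clears the duct. I'll carry the bar round to the front of the left bay.

```bash
python3 -m inch '[{"slide":[0,-5,-10],"turn":0.115},{"slide":[2,-15,-15],"turn":0.114},{"slide":[4,-25,-5],"turn":0},{"slide":[5,-33,0],"turn":0},{"slide":[5,-35,0],"turn":0},{"slide":[5,-35,0],"turn":0},{"slide":[5,-35,0],"turn":0},{"slide":[5,-35,0],"turn":0},{"slide":[3,-35,0],"turn":0},{"slide":[2,-35,0],"turn":0}]' >/dev/null;python3 go.py .43 .306 .20 .021;  python3 -m inch '[{"slide":[0,-35,0],"turn":0},{"slide":[0,-35,0],"turn":0},{"slide":[0,-35,0],"turn":0},{"slide":[0,-35,0],"turn":0},{"slide":[0,-35,0],"turn":0},{"slide":[0,-35,0],"turn":0},{"slide":[0,-35,0],"turn":0},{"slide":[0,-30,0],"turn":0},{"slide":[0,-20,0],"turn":0},{"slide":[0,-8,0],"turn":0}]' >/dev/null;python3 go.py .43 .306 .20 .021; python3 -m inch '[{"slide":[0,0,0],"turn":0},{"slide":[0,0,0],"turn":0}]'>/dev/null ;python3 go.py .532 .306 .183 .021
```

```text
slide [  -8.1 -325.4   -3.4] turn 0.001 t 4.12 pos [ 0.4449 -0.0191  0.1962] yaw 0.022 tilt [-0.005  0.001] F [ 0.4 -0.9 -4.8] w 0.627 gf 45.0
slide [ -7.  -20.7  -3.4] turn 0.006 t 4.95 pos [0.4374 0.2855 0.1966] yaw 0.027 tilt [-0.005  0.002] F [-1.  -0.6 -4. ] w 0.629 gf 45.0
slide [ 93.2 -23.3  13.8] turn 0.001 t 5.12 pos [0.4393 0.2808 0.1972] yaw 0.022 tilt [-0.003 -0.002] F [ 0.4 -0.8 -3.8] w 0.625 gf 45.0
```

```bash
python3 -m inch '[{"slide":[5,-12,6],"turn":0},{"slide":[15,-11,8],"turn":0},{"slide":[20,0,0],"turn":0},{"slide":[20,0,0],"turn":0},{"slide":[18,0,0],"turn":0},{"slide":[12,0,0],"turn":0},{"slide":[3,0,0],"turn":0},{"slide":[0,0,0],"turn":0},{"slide":[0,0,0],"turn":0}]' >/dev/null;python3 go.py .532 .306 .165 .021; python3 - <<'E'
from h import *
t=viewer.grab_frame("top")[130:250,120:290,::-1];s=viewer.grab_frame("scene")[150:330,310:550,::-1]
cv2.imwrite("pics/e1.png",np.vstack([cv2.resize(t,(420,296)),cv2.resize(s,(420,300))]))
E
```

```text
slide [ 0.1 -0.1 19.4] turn -0.0 t 5.87 pos [0.532  0.3059 0.1844] yaw 0.021 tilt [-0.001 -0.001] F [-0.3 -0.4 -3.6] w 0.629 gf 45.0
```

View pics/e1.png

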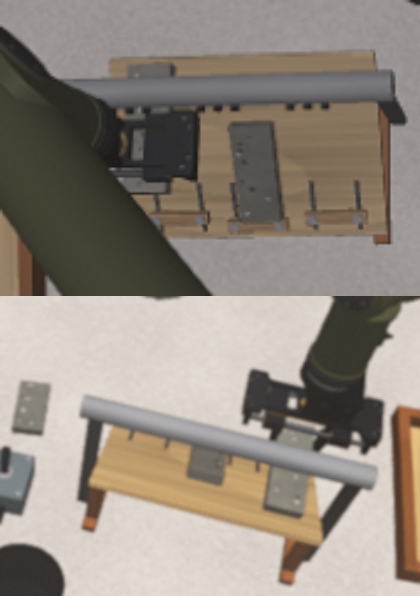

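The bar sits under the duct with the gripper in front of it, at about (150,140) in the upper half. Next I lower it so that the upper end meets the board and the bar pivots flat in the pads.

```bash
python3 -m inch '[{"slide":[0,0,8],"turn":0},{"slide":[0,0,10],"turn":0},{"slide":[0,0,6],"turn":0},{"slide":[0,0,5],"turn":0},{"slide":[0,0,5],"turn":0}]' 1 30 >/dev/null;python3 go.py .532 .306 .092 .021;python3 -m inch '[{"slide":[0,0,5],"turn":0},{"slide":[0,0,5],"turn":0},{"slide":[0,0,5],"turn":0}]' >/dev/null;python3 go.py .532 .306 .092 .021
```

```text
slide [ 1.   1.6 58.3] turn 0.002 t 6.38 pos [0.5311 0.3076 0.1503] yaw 0.023 tilt [-0.002 -0.   ] F [-5.3  0.4 -0.1] w 0.629 gf 30.0
slide [ 0.2  1.7 43.5] turn 0.002 t 6.63 pos [0.5318 0.3077 0.1355] yaw 0.023 tilt [-0.001  0.   ] F [-4.3  0.3 -0.4] w 0.625 gf 30.0
```

```bash
python3 -m inch '[{"slide":[0,0,6],"turn":0},{"slide":[0,0,6],"turn":0},{"slide":[0,0,6],"turn":0},{"slide":[0,0,6],"turn":0},{"slide":[0,0,5],"turn":0},{"slide":[0,0,4],"turn":0}]' >/dev/null;python3 go.py .532 .306 .092 .021;python3 -m inch '[{"slide":[0,0,3],"turn":0},{"slide":[0,0,3],"turn":0},{"slide":[0,0,2],"turn":0}]' >/dev/null;python3 go.py .532 .306 .092 .021
```

```text
slide [-1.2  0.6 10.5] turn -0.0 t 7.13 pos [0.5332 0.3067 0.1025] yaw 0.021 tilt [ 0.001 -0.   ] F [ 0.4 -0.4  0. ] w 0.629 gf 30.0
slide [-0.8  1.   3.2] turn 0.0 t 7.38 pos [0.5327 0.307  0.0952] yaw 0.021 tilt [ 0. -0.] F [-4.9 -4.4 15.5] w 0.628 gf 30.0
```

```bash
python3 -m inch '[{"slide":[0,0,0],"turn":0},{"slide":[-2,0,1],"turn":0},{"slide":[-2,0,1],"turn":0}]' >/dev/null;python3 go.py .522 .306 .086 .021;python3 -m inch '[{"slide":[-2,0,1],"turn":0},{"slide":[-2,0,1.2],"turn":0}]' >/dev/null;python3 go.py .522 .306 .086 .021
```

```text
slide [-6.6  1.   7. ] turn 0.001 t 7.63 pos [0.5286 0.3071 0.093 ] yaw 0.022 tilt [0. 0.] F [-0.7 -0.5 -0.4] w 0.628 gf 30.0
slide [-2.   0.9  4.4] turn 0.001 t 7.8 pos [0.524  0.307  0.0904] yaw 0.022 tilt [-0. -0.] F [-0.1  0.2 -0.2] w 0.626 gf 30.0
```

```bash
python3 -m inch '[{"slide":[0,0,1.5],"turn":0},{"slide":[0,0,0],"turn":0}]' >/dev/null;python3 go.py .522 .306 .086 .021;python3 -m inch '[{"slide":[0,0,1.5],"turn":0},{"slide":[0,0,0],"turn":0}]' >/dev/null;python3 go.py .522 .306 .086 .021;  python3 - <<'E'
from h import *
s=viewer.grab_frame("scene")[190:310,430:520,::-1];t=viewer.grab_frame("top")[150:240,150:240,::-1]
cv2.imwrite("pics/e2.png",np.hstack([cv2.resize(s,(375,500),interpolation=cv2.INTER_CUBIC),cv2.resize(t,(420,500),interpolation=cv2.INTER_CUBIC)]))
E
```

```text
slide [-1.7  1.   4. ] turn 0.001 t 7.97 pos [0.5236 0.307  0.09  ] yaw 0.022 tilt [-0.001 -0.001] F [-3.7 -1.7  5.6] w 0.631 gf 30.0
slide [-1.7  1.   3.9] turn 0.001 t 8.13 pos [0.5237 0.307  0.0899] yaw 0.022 tilt [-0.001 -0.002] F [-7.2 -4.7 14. ] w 0.627 gf 30.0
```

View pics/e2.png

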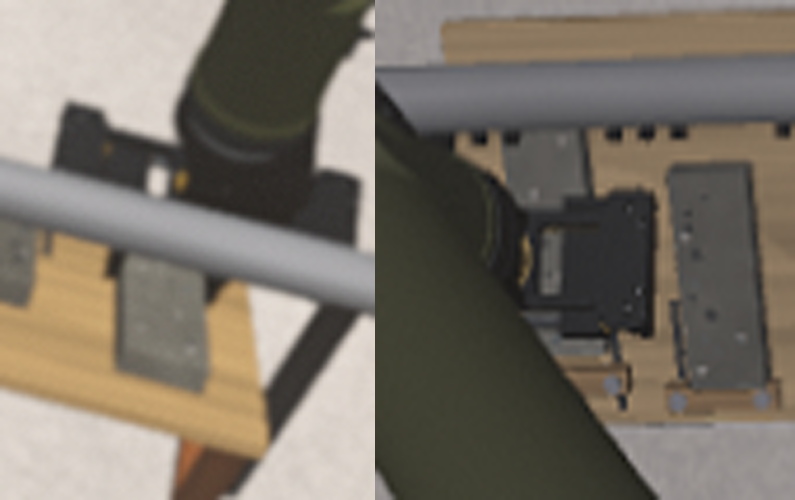

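The bar lies flat and parallel on the board with its lower end just above the cleat, near (605,352). I'll slide it down onto the cleat.

```bash
python3 -m inch '[{"slide":[-1,0,-1.5],"turn":0},{"slide":[-1.7,0,1],"turn":0},{"slide":[-1.7,0,1],"turn":0},{"slide":[0,0,0],"turn":0}]' >/dev/null;python3 go.py .522 .306 .086 .021;python3 -m inch '[{"slide":[-1.7,0,1],"turn":0},{"slide":[-1.7,0,1],"turn":0},{"slide":[0,0,0],"turn":0}]' >/dev/null;python3 go.py .522 .306 .086 .021
```

```text
slide [1.4 1.4 2.2] turn 0.001 t 8.57 pos [0.5205 0.3074 0.0882] yaw 0.022 tilt [0.002 0.   ] F [-0.  -1.   6.1] w 0.629 gf 30.0
slide [4.8 1.6 0.2] turn 0.001 t 8.82 pos [0.5172 0.3075 0.0862] yaw 0.022 tilt [0.002 0.001] F [-1.8  0.4  6. ] w 0.628 gf 30.0
```

```bash
python3 -m inch '[{"slide":[-1.7,0,1],"turn":0},{"slide":[-1.7,0,1],"turn":0},{"slide":[0,0,0],"turn":0}]' >/dev/null;python3 go.py .522 .306 .086 .021;python3 -m inch '[{"slide":[-1.7,0,1],"turn":0},{"slide":[-1.7,0,1],"turn":0},{"slide":[0,0,0],"turn":0}]' >/dev/null;python3 go.py .522 .306 .086 .021
```

```text
slide [ 8.2  1.7 -1.7] turn 0.001 t 9.07 pos [0.5138 0.3075 0.0843] yaw 0.022 tilt [0.002 0.001] F [-0.7 -0.5  6. ] w 0.629 gf 30.0
slide [ 8.4  1.7 -1.8] turn 0.001 t 9.32 pos [0.5135 0.3075 0.0841] yaw 0.022 tilt [0.008 0.002] F [ 2.8  0.1 10.9] w 0.629 gf 30.0
```

```bash
python3 -m inch '[{"slide":[-1.7,0,1],"turn":0},{"slide":[-1.7,0,1],"turn":0},{"slide":[0,0,0],"turn":0}]' 1 45 >/dev/null;python3 go.py .522 .306 .086 .021;python3 -m inch '[{"slide":[-1.7,0,1],"turn":0},{"slide":[-1.7,0,1],"turn":0},{"slide":[0,0,0],"turn":0}]' >/dev/null;python3 go.py .522 .306 .086 .021
```

```text
slide [ 8.5  1.7 -1.8] turn -0.0 t 9.57 pos [0.5135 0.3075 0.0841] yaw 0.021 tilt [0.014 0.003] F [ 6.9 -2.2 15.5] w 0.626 gf 45.0
slide [ 8.5  1.7 -1.8] turn -0.001 t 9.82 pos [0.5135 0.3075 0.084 ] yaw 0.02 tilt [0.021 0.004] F [11.1 -1.1 20.1] w 0.623 gf 45.0
```

```bash
python3 -m inch '[{"slide":[0,0,0],"turn":0},{"slide":[2.5,0,-1.8],"turn":0},{"slide":[2.5,0,-1.8],"turn":0},{"slide":[0,0,0],"turn":0}]' >/dev/null;python3 go.py .522 .306 .086 .021;python3 -m inch '[{"slide":[0,0,0],"turn":0},{"slide":[0,0,0],"turn":0},{"slide":[0,0,0],"turn":0},{"slide":[0,0,0],"turn":0},{"slide":[0,0,0],"turn":0},{"slide":[0,0,0],"turn":0}]' -1 >/dev/null;python3 go.py .522 .306 .086 .021
```

```text
slide [ 8.5  1.6 -1.8] turn -0.001 t 10.15 pos [0.5135 0.3075 0.0841] yaw 0.02 tilt [0.01  0.003] F [ 5.9 -0.2 10.3] w 0.626 gf 45.0
slide [14.3  0.9 -5.6] turn 0.001 t 10.65 pos [0.5076 0.3066 0.0804] yaw 0.022 tilt [-0.001 -0.   ] F [-0.3  0.2  0.8] w 0.961 gf 0.0
```

```bash
python3 -m inch '[{"slide":[0,0,-10],"turn":0},{"slide":[0,0,-30],"turn":0},{"slide":[-5,0,-40],"turn":0},{"slide":[-10,5,-40],"turn":0},{"slide":[-10,20,-20],"turn":0},{"slide":[-10,35,0],"turn":0},{"slide":[-10,40,0],"turn":0},{"slide":[-5,40,0],"turn":0},{"slide":[-5,40,0],"turn":0},{"slide":[0,40,0],"turn":0}]' >/dev/null; python3 -m inch '[{"slide":[0,40,0],"turn":0},{"slide":[0,40,0],"turn":0},{"slide":[0,40,0],"turn":0},{"slide":[0,40,0],"turn":0},{"slide":[0,30,10],"turn":0},{"slide":[0,20,10],"turn":-0.088},{"slide":[0,0,10],"turn":-0.088},{"slide":[0,0,0],"turn":0},{"slide":[0,0,0],"turn":0}]' >/dev/null;python3 go.py .4525 -.123 .1 .198; python3 - <<'E'
from h import *
t=viewer.grab_frame("top")[:,:,::-1];cv2.imwrite("pics/top3.png",t)
cv2.imwrite("pics/e3.png",cv2.resize(t[140:240,130:290],None,fx=5,fy=5,interpolation=cv2.INTER_CUBIC))
s=viewer.grab_frame("scene")[:,:,::-1];cv2.imwrite("pics/scene3.png",s)
# long bar extents measured along the left bay strip: mask grey (low saturation) on the board
exec(open("m.py").read().split("print(\"cleatL")[0].split("print(\"camtop")[0])
E
```

```text
slide [-9.6 -2.5 91.2] turn -0.002 t 12.23 pos [ 0.4624 -0.1237  0.1912] yaw 0.196 tilt [-0.     0.001] F [0.4 0.3 0.8] w 1.001 gf 0.0
```

View pics/e3.png

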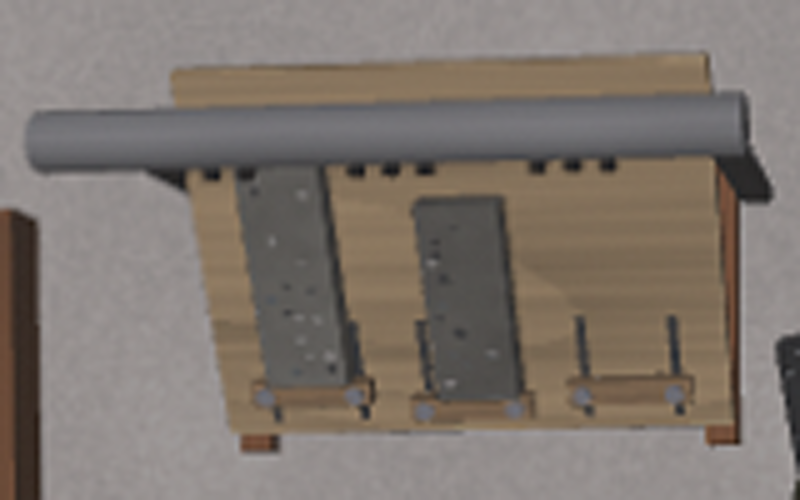

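The long bar lies square against the left cleat and the middle bar has not moved. Next is the short bar.

```bash
python3 -m inch '[{"slide":[-5,-1,15],"turn":0},{"slide":[-5,-1,35],"turn":0},{"slide":[0,0,40],"turn":0},{"slide":[0,0,40],"turn":0},{"slide":[0,0,30],"turn":0},{"slide":[0,0,15],"turn":0},{"slide":[0,0,6.5],"turn":0},{"slide":[0,0,0],"turn":0},{"slide":[0,0,0],"turn":0}]' >/dev/null;python3 go.py .4525 -.123 .009 .198;python3 -m inch '[{"slide":[0,0,0],"turn":0},{"slide":[0,0,0],"turn":0},{"slide":[0,0,0],"turn":0},{"slide":[0,0,0],"turn":0},{"slide":[0,0,0],"turn":0},{"slide":[0,0,0],"turn":0},{"slide":[0,0,0],"turn":0}]' 1 40 >/dev/null; python3 go.py .4525 -.123 .009 .198;  python3 -m inch '[{"slide":[0,0,-5],"turn":0},{"slide":[0,0,-20],"turn":0},{"slide":[0,0,-35],"turn":0},{"slide":[0,0,-40],"turn":0},{"slide":[0,0,-40],"turn":0},{"slide":[0,-5,-30],"turn":0.088},{"slide":[-3,-10,-20],"turn":0.088},{"slide":[-4,-20,0],"turn":0},{"slide":[0,-10,0],"turn":0},{"slide":[0,0,0],"turn":0}]' >/dev/null; python3 go.py .44 .096 .2 .021
```

```text
slide [-0.9 -1.4  1.7] turn 0.0 t 13.08 pos [ 0.4537 -0.1242  0.0107] yaw 0.198 tilt [ 0.002 -0.001] F [ 0.7 -0.4  0.8] w 1.001 gf 0.0
slide [ 0.3 -0.9  0.7] turn 0.0 t 13.67 pos [ 0.4523 -0.1239  0.0097] yaw 0.198 tilt [-0.  0.] F [-1.2  2.1  3.7] w 0.626 gf 39.9
slide [   1.5 -173.7   -1. ] turn 0.005 t 14.5 pos [ 0.4421 -0.0777  0.1991] yaw 0.026 tilt [-0.001 -0.   ] F [-0.7  0.7 -3.2] w 0.627 gf 39.9
```

```bash
python3 -m inch '[{"slide":[0,-10,5],"turn":0.005},{"slide":[2,-25,5],"turn":0},{"slide":[2,-35,5],"turn":0},{"slide":[2,-35,5],"turn":0},{"slide":[2,-35,5],"turn":0},{"slide":[2,-22,5],"turn":0},{"slide":[0,-10,2],"turn":0},{"slide":[0,-2,0],"turn":0},{"slide":[0,0,0],"turn":0},{"slide":[0,0,0],"turn":0}]' >/dev/null; python3 go.py .53 .0965 .165 .021
```

```text
slide [80.5 -2.4  1.7] turn -0.006 t 15.33 pos [0.4496 0.0924 0.1668] yaw 0.015 tilt [-0.001 -0.001] F [ 0.4 -0.  -2.8] w 0.624 gf 39.9
```

```bash
python3 -m inch '[{"slide":[6,-2,0],"turn":-0.005},{"slide":[16,0,0],"turn":0},{"slide":[20,0,0],"turn":0},{"slide":[20,0,0],"turn":0},{"slide":[14,0,0],"turn":0},{"slide":[5,0,0],"turn":0},{"slide":[0,0,0],"turn":0},{"slide":[0,0,0],"turn":0}]' >/dev/null; python3 go.py .53 .0965 .095 .021;python3 -m inch '[{"slide":[0,0,8],"turn":0},{"slide":[0,0,10],"turn":0},{"slide":[0,0,8],"turn":0},{"slide":[0,0,5],"turn":0},{"slide":[0,0,5],"turn":0},{"slide":[0,0,5],"turn":0}]' 1 30 >/dev/null; python3 go.py .53 .0965 .095 .021
```

```text
slide [-0.1  0.8 72. ] turn 0.0 t 16.0 pos [0.5302 0.0973 0.167 ] yaw 0.021 tilt [-0.001  0.   ] F [-0.8  0.5 -2.8] w 0.625 gf 39.9
slide [ 0.7  1.6 30.8] turn 0.001 t 16.5 pos [0.5294 0.0981 0.1258] yaw 0.022 tilt [-0.002 -0.   ] F [-6.   0.3  1.4] w 0.631 gf 30.0
```

```bash
python3 -m inch '[{"slide":[0,0,6],"turn":0},{"slide":[0,0.5,6],"turn":0},{"slide":[0,0.5,6],"turn":0},{"slide":[0,0,5],"turn":0},{"slide":[0,0,4],"turn":0},{"slide":[0,0,3],"turn":0}]' >/dev/null; python3 go.py .53 .0965 .091 .021;python3 -m inch '[{"slide":[0,0,2.5],"turn":0},{"slide":[0,0,2],"turn":0},{"slide":[0,0,0],"turn":0}]' >/dev/null; python3 go.py .53 .0965 .091 .021
```

```text
slide [-1.6  0.9  5.5] turn 0.001 t 17.0 pos [0.5316 0.0974 0.0965] yaw 0.022 tilt [0.002 0.001] F [-0.   0.9  2. ] w 0.629 gf 30.0
slide [-1.2 -0.1  0.9] turn 0.0 t 17.25 pos [0.5312 0.0965 0.0919] yaw 0.021 tilt [ 0.001 -0.   ] F [-0.1  1.2  1.1] w 0.628 gf 30.0
```

```bash
python3 -m inch '[{"slide":[0,0,1.5],"turn":0},{"slide":[0,0,1],"turn":0},{"slide":[0,0,0],"turn":0}]' >/dev/null; python3 go.py .53 .0965 .091 .021;python3 -m inch '[{"slide":[0,0,1.5],"turn":0},{"slide":[0,0,1],"turn":0},{"slide":[0,0,0],"turn":0}]' >/dev/null; python3 go.py .53 .0965 .091 .021
```

```text
slide [-1.3 -0.1  0.1] turn 0.0 t 17.5 pos [0.5313 0.0965 0.0911] yaw 0.021 tilt [ 0.001 -0.001] F [-4.1 -1.  11.8] w 0.624 gf 30.0
slide [-1.5 -0.1 -0.1] turn -0.0 t 17.75 pos [0.5315 0.0964 0.0909] yaw 0.021 tilt [ 0.001 -0.003] F [-9.8 -2.2 26.3] w 0.624 gf 30.0
```

```bash
python3 -m inch '[{"slide":[0,0,-3],"turn":0},{"slide":[-1.7,0,1],"turn":0},{"slide":[-1.7,0,1],"turn":0},{"slide":[-1.7,0,1],"turn":0},{"slide":[0,0,0],"turn":0}]' >/dev/null; python3 go.py .52 .0965 .091 .021;python3 -m inch '[{"slide":[-1.7,0,1],"turn":0},{"slide":[-1.7,0,1],"turn":0},{"slide":[-1.7,0,1],"turn":0},{"slide":[0,0,0],"turn":0}]' >/dev/null; python3 go.py .52 .0965 .091 .021;python3 -m inch '[{"slide":[-1.7,0,1],"turn":0},{"slide":[-1.7,0,1],"turn":0},{"slide":[0,0,0],"turn":0}]' >/dev/null; python3 go.py .52 .0965 .091 .021
```

```text
slide [-7.1 -0.3 -2.6] turn 0.0 t 18.17 pos [0.5271 0.0964 0.0885] yaw 0.021 tilt [ 0.004 -0.001] F [-1.1 -0.1 10.4] w 0.627 gf 30.0
slide [-2.2 -0.1 -5.4] turn 0.0 t 18.5 pos [0.5222 0.0964 0.0856] yaw 0.021 tilt [ 0.004 -0.001] F [-0.9  0.2 11. ] w 0.623 gf 30.0
slide [ 1.1 -0.1 -7.3] turn 0.0 t 18.75 pos [0.5189 0.0964 0.0837] yaw 0.021 tilt [ 0.004 -0.001] F [-1.6  0.2 11.7] w 0.625 gf 30.0
```

```bash
python3 -m inch '[{"slide":[-1.7,0,1],"turn":0},{"slide":[-1.7,0,1],"turn":0},{"slide":[0,0,0],"turn":0}]' 1 45 >/dev/null; python3 go.py .52 .0965 .091 .021;python3 -m inch '[{"slide":[-1.7,0,1],"turn":0},{"slide":[-1.7,0,1],"turn":0},{"slide":[0,0,0],"turn":0}]' >/dev/null; python3 go.py .52 .0965 .091 .021;python3 -m inch '[{"slide":[-1.7,0,1],"turn":0},{"slide":[0,0,0],"turn":0}]' >/dev/null; python3 go.py .52 .0965 .091 .021
```

```text
slide [ 4.4 -0.  -9.1] turn 0.0 t 19.0 pos [0.5157 0.0964 0.0819] yaw 0.021 tilt [ 0.004 -0.001] F [-0.2  0.8 12. ] w 0.626 gf 45.0
slide [  6.7  -0.  -10.5] turn 0.0 t 19.25 pos [0.5134 0.0964 0.0805] yaw 0.021 tilt [ 0.007 -0.   ] F [-0.2 -0.  14.4] w 0.626 gf 45.0
slide [  6.7   0.  -10.4] turn -0.0 t 19.42 pos [0.5134 0.0964 0.0805] yaw 0.021 tilt [ 0.01 -0.  ] F [ 2.2 -0.9 17.4] w 0.625 gf 45.0
```

Contact with the cleat is at x = 0.5134. I'll press it home, ease off and release.

```bash
python3 -m inch '[{"slide":[-1.7,0,0.8],"turn":0},{"slide":[-1.7,0,0.8],"turn":0},{"slide":[-1.5,0,0.5],"turn":0},{"slide":[0,0,0],"turn":0}]' >/dev/null; python3 go.py .52 .0965 .091 .021;python3 -m inch '[{"slide":[2.3,0,-2],"turn":0},{"slide":[2.3,0,-2],"turn":0},{"slide":[0,0,0],"turn":0}]' >/dev/null; python3 go.py .52 .0965 .091 .021;python3 -m inch '[{"slide":[0,0,0],"turn":0},{"slide":[0,0,0],"turn":0},{"slide":[0,0,0],"turn":0},{"slide":[0,0,0],"turn":0},{"slide":[0,0,0],"turn":0},{"slide":[0,0,0],"turn":0}]' -1 >/dev/null;python3 go.py .52 .0965 .091 .021
```

```text
slide [  6.9   0.  -10.4] turn -0.0 t 19.75 pos [0.5134 0.0964 0.0805] yaw 0.021 tilt [0.02  0.001] F [ 9.5 -0.8 16.6] w 0.628 gf 45.0
slide [  6.9  -0.1 -10.2] turn -0.0 t 20.0 pos [0.5132 0.0963 0.0808] yaw 0.021 tilt [0.01  0.001] F [7.2 0.5 4. ] w 0.629 gf 45.0
slide [ 12.2   0.  -12.6] turn 0.001 t 20.5 pos [0.5078 0.0962 0.0784] yaw 0.022 tilt [-0.001 -0.   ] F [-0.6  0.3  0.5] w 0.962 gf 0.0
```

```bash
python3 -m inch '[{"slide":[0,0,-10],"turn":0},{"slide":[0,0,-30],"turn":0},{"slide":[-5,0,-40],"turn":0},{"slide":[-10,15,-30],"turn":0},{"slide":[-5,35,0],"turn":0},{"slide":[0,40,0],"turn":0},{"slide":[0,40,0],"turn":0},{"slide":[0,40,0],"turn":-0.035},{"slide":[0,30,0],"turn":-0.033},{"slide":[0,10,0],"turn":0}]' 1 20 >/dev/null
cat > chk.py <<'E'
exec(open("m.py").read().split("# box")[0])
t=viewer.grab_frame("top")[:,:,::-1];cv2.imwrite("pics/topchk.png",t)
hsv=cv2.cvtColor(t,cv2.COLOR_BGR2HSV)
for n,(a,b,c,d) in dict(left=(172,204,173,218),right=(238,270,165,216),mid=(210,236,176,221)).items():
    m=np.zeros(t.shape[:2],np.uint8);m[c:d,a:b]=((hsv[c:d,a:b,1]<60)&(hsv[c:d,a:b,2]>55))*255
    m=cv2.morphologyEx(m,cv2.MORPH_OPEN,np.ones((3,3)))
    k=max(cv2.findContours(m,0,1)[0],key=cv2.contourArea).reshape(-1,2)
    P=board([((u-130+.5)*5-.5,(v-140+.5)*5-.5) for u,v in k],.02)*1000
    print(n,cv2.boundingRect(k),cv2.minAreaRect(P.astype(np.float32)))
E
python3 chk.py | tail -3; python3 - <<'E'
from h import *
B=(290,140);o=lambda c,off:[((u+.5)/5-.5+off[0],(v+.5)/5-.5+off[1]) for u,v in c]
print("tips",onz("top",o([(143,143),(272,133),(337,126)],B),.108).round(4).tolist(), "on tip2",onz("top",o([(205,95)],B),.108).round(4))
E
python3 go.py .6026 -.114 .125 .089
```

```text
left (177, 173, 25, 45) ((115.92117309570312, 99.5921401977539), (149.64097595214844, 65.3079833984375), 0.337969571352005)
right (245, 183, 19, 33) ((99.15310668945312, -105.10823822021484), (58.6793212890625, 109.11248016357422), 88.4380874633789)
mid (213, 179, 22, 41) ((100.44467163085938, -5.4696502685546875), (66.22200012207031, 136.36585998535156), 89.18888092041016)
tips [[0.6335, -0.1072, 0.108], [0.6403, -0.1892, 0.108], [0.6451, -0.2305, 0.108]] on tip2 [[ 0.6651 -0.1465  0.108 ]]
slide [108.5   3.9  64.3] turn -0.007 t 21.38 pos [ 0.4942 -0.1196  0.1893] yaw 0.082 tilt [ 0.    -0.002] F [ 1.1 -1.9 -0.3] w 0.279 gf 0.0
```

Both bars measure within about 2 mm of their seated positions. Now toggle 1.

```bash
python3 -m inch '[{"slide":[0,0,10],"turn":-0.007},{"slide":[15,1,25],"turn":0},{"slide":[30,1,25],"turn":0},{"slide":[30,1,4],"turn":0},{"slide":[20,1,0],"turn":0},{"slide":[6,0,8],"turn":0},{"slide":[0,0,14],"turn":0},{"slide":[0,0,12],"turn":0},{"slide":[0,0,2],"turn":0},{"slide":[0,0,0],"turn":0}]' >/dev/null; python3 go.py .6026 -.112 .09 .089
```

```text
slide [ 9.1  4.8 -2.9] turn 0.008 t 22.22 pos [ 0.5931 -0.108   0.0871] yaw 0.097 tilt [-0.004 -0.   ] F [ 0.4 -0.8 -0.1] w 0.005 gf 0.0
```

```bash
python3 -m inch '[{"slide":[4,3,0],"turn":0.008},{"slide":[8,0,0],"turn":0},{"slide":[8,0,0],"turn":0},{"slide":[8,0,0],"turn":0},{"slide":[8,0,0],"turn":0}]' >/dev/null; python3 go.py .645 -.108 .09 .089;python3 -m inch '[{"slide":[6,0,0],"turn":0},{"slide":[5,0,0],"turn":0},{"slide":[3,0,0],"turn":0},{"slide":[0,0,0],"turn":0}]' >/dev/null; python3 go.py .645 -.108 .09 .089
```

```text
slide [12.5  1.  -0.7] turn -0.0 t 22.63 pos [ 0.6324 -0.1081  0.0893] yaw 0.089 tilt [-0. -0.] F [-2.8 -1.3  1.7] w 0.007 gf 1.5
slide [ 2.   1.1 -1.8] turn -0.0 t 22.97 pos [ 0.6429 -0.1071  0.0882] yaw 0.089 tilt [-0.008 -0.001] F [-11.   -1.6   5.9] w 0.007 gf 5.6
```

```bash
python3 -m inch '[{"slide":[2,0,0],"turn":0},{"slide":[0,0,0],"turn":0}]' >/dev/null; python3 go.py .645 -.108 .09 .089;python3 -m inch '[{"slide":[-8,0,0],"turn":0},{"slide":[-20,0,0],"turn":0},{"slide":[-26,0,-10],"turn":0},{"slide":[-10,10,-20],"turn":0},{"slide":[0,25,-10],"turn":0},{"slide":[0,30,0],"turn":0},{"slide":[0,15,0],"turn":0},{"slide":[0,5,0],"turn":0},{"slide":[0,0,0],"turn":0},{"slide":[0,0,0],"turn":0}]' >/dev/null; python3 go.py .602 -.194 .09 .089
```

```text
slide [ 1.7  1.1 -1.9] turn -0.0 t 23.13 pos [ 0.6432 -0.1071  0.0881] yaw 0.089 tilt [-0.011 -0.001] F [-13.7  -0.6   9.2] w 0.002 gf 7.9
slide [10.7  0.2 38. ] turn 0.001 t 23.97 pos [ 0.5914 -0.1948  0.128 ] yaw 0.09 tilt [-0.001  0.002] F [-0.2  0.5  0.2] w 0.005 gf 0.0
```

```bash
python3 -m inch '[{"slide":[0,0,12],"turn":0},{"slide":[0,0,18],"turn":0},{"slide":[4,0,8],"turn":0},{"slide":[8,0,0],"turn":0},{"slide":[8,0,0],"turn":0},{"slide":[8,0,0],"turn":0},{"slide":[8,0,0],"turn":0},{"slide":[8,0,0],"turn":0}]' >/dev/null; python3 go.py .6507 -.190 .09 .089;python3 -m inch '[{"slide":[8,0,0],"turn":0},{"slide":[6,0,0],"turn":0},{"slide":[4,0,0],"turn":0},{"slide":[2,0,0],"turn":0},{"slide":[0,0,0],"turn":0}]' >/dev/null; python3 go.py .6507 -.19 .09 .089
```

```text
slide [14.5 -1.4  1.6] turn 0.0 t 24.63 pos [ 0.6364 -0.1927  0.0916] yaw 0.089 tilt [ 0.001 -0.   ] F [-2.1  0.3  2.1] w 0.006 gf 0.9
slide [-1.2 -1.5  0.2] turn -0.0 t 25.05 pos [ 0.652  -0.1914  0.0902] yaw 0.089 tilt [-0.008 -0.   ] F [-10.1   0.1   5.1] w 0.004 gf 5.7
```

Toggle 3 has reached its stop. I'll push slightly more, then withdraw and check everything.

```bash
python3 -m inch '[{"slide":[2,0,0],"turn":0},{"slide":[0,0,0],"turn":0}]' >/dev/null; python3 go.py .6507 -.19 .09 .089;python3 -m inch '[{"slide":[-8,0,0],"turn":0},{"slide":[-20,0,0],"turn":0},{"slide":[-26,0,-10],"turn":0},{"slide":[-30,10,-30],"turn":0},{"slide":[-20,30,-30],"turn":0},{"slide":[0,40,-10],"turn":0},{"slide":[0,40,0],"turn":0},{"slide":[0,40,0],"turn":0},{"slide":[0,20,0],"turn":0},{"slide":[0,0,0],"turn":0}]' >/dev/null; python3 go.py .602 -.194 .09 .089; python3 chk.py|tail -3; python3 - <<'E'
from h import *
t=cv2.imread("pics/topchk.png");t0=cv2.imread("pics/top0.png");hv=lambda i:cv2.cvtColor(i,cv2.COLOR_BGR2HSV)[...,2]
for i in (t0,t):
    m=np.zeros(i.shape[:2],np.uint8);m[152:178,308:368]=(hv(i)[152:178,308:368]<45)*255
    print(sorted([cv2.boundingRect(c) for c in cv2.findContours(m,0,2)[0] if cv2.contourArea(c)>2]))
d=cv2.absdiff(t,t0).max(2);print("knife/yellow diff px",(d[145:245,385:480]>30).sum(),"midbar diff",(d[180:222,212:236]>30).sum())
E
```

```text
slide [-1.5 -1.6  0.2] turn -0.001 t 25.22 pos [ 0.6523 -0.1915  0.0902] yaw 0.088 tilt [-0.012 -0.   ] F [-13.5   0.4   7.6] w 0.008 gf 7.9
slide [  47.5 -186.5   74.9] turn -0.009 t 26.05 pos [ 0.5712 -0.3837  0.1656] yaw 0.08 tilt [ 0.001 -0.004] F [-0.6  0.2 -0.4] w 0.007 gf 0.0
left (177, 173, 25, 45) ((115.922607421875, 99.34942626953125), (149.64097595214844, 65.79340362548828), 0.337969571352005)
right (245, 183, 19, 33) ((99.11699676513672, -106.27336120605469), (57.77444076538086, 111.37079620361328), 85.74263000488281)
mid (213, 179, 22, 41) ((100.44467163085938, -5.4696502685546875), (66.22200012207031, 136.36585998535156), 89.18888092041016)
[(313, 152, 4, 3), (317, 167, 3, 4), (329, 158, 4, 9), (342, 165, 5, 4), (355, 164, 5, 3)]
[(313, 152, 4, 3), (316, 158, 4, 10), (329, 158, 4, 9), (342, 156, 3, 10), (355, 164, 4, 3)]
knife/yellow diff px 5846 midbar diff 0
```

Toggles 1 and 3 now look like toggle 2 (on). Toggle 4 and the middle bar are unchanged. One finer check of how square the bars are, from their edges.

```bash
cat > sq.py <<'E'
exec(open("m.py").read().split("# box")[0])
t=np.mean([viewer.grab_frame("top")[:,:,::-1].astype(float) for _ in range(4)],0);S=t[...,2]-t[...,0]
for n,a,b,c,d in (("left",168,190,180,212),("right",236,254,186,212),("mid",206,222,184,215)):
    p=[]
    for v in range(c,d):
        row=S[v,a:b]; lo,hi=row.min(),row.max(); i=np.where((row[:-1]>(lo+hi)/2)&(row[1:]<=(lo+hi)/2))[0]
        if len(i): i=i[-1]; p.append((a+i+(row[i]-(lo+hi)/2)/(row[i]-row[i+1]),v))
    P=board([((u-130+.5)*5-.5,(v-140+.5)*5-.5) for u,v in p],.02)*1000
    f=np.polyfit(P[:,0],P[:,1],1);res=P[:,1]-np.polyval(f,P[:,0]);k=abs(res)<2.5;f=np.polyfit(P[k,0],P[k,1],1);print(n,"left edge slope deg",np.degrees(f[0]).round(2),"y at s=100",np.polyval(f,100).round(1),k.sum(),len(k),"res",res[k].std().round(2))
E
python3 sq.py|tail -3
```

```text
cleatL [[0.0437, 0.1423], [0.044, 0.0626], [0.0269, 0.0649], [0.0258, 0.1451]]
cleatR [[0.0414, -0.0662], [0.043, -0.1457], [0.0253, -0.1451], [0.0237, -0.0651]]
midbar [[0.1677, 0.018], [0.1679, -0.037], [0.0318, -0.0364], [0.0306, 0.0249]]Traceback (most recent call last):
  File "sq.py", line 8, in <module>
    P=board([((u-130+.5)*5-.5,(v-140+.5)*5-.5) for u,v in p],.02)*1000
      ~~~~~^^^^^^^^^^^^^^^^^^^^^^^^^^^^^^^^^^^^^^^^^^^^^^^^^^^^^^
  File "<string>", line 17, in board
    res = self.concatenate(tuple(objs), axis=axis)
ValueError: all the input arrays must have same number of dimensions, but the array at index 0 has 2 dimension(s) and the array at index 1 has 1 dimension(s)
```

```bash
sed -i 's/^    p=\[\]/    q=[]/; s/p\.append/q.append/; s/for u,v in p\],/for u,v in q],/' sq.py; python3 sq.py|tail -3
```

```text
left left edge slope deg 0.06 y at s=100 132.0 32 32 res 0.36
right left edge slope deg -3.39 y at s=100 -77.1 25 26 res 0.89
mid left edge slope deg -5.34 y at s=100 23.5 21 31 res 1.37
```

```bash
sed -i 's/186,212)/185,202)/; s/184,215)/182,202)/' sq.py; python3 sq.py|tail -3; python3 - <<'E'
import cv2,numpy as np
t=cv2.imread("pics/topchk.png").astype(int);S=t[...,2]-t[...,0]
for v in range(181,219,3): print(v,S[v,238:272].tolist())
E
```

```text
left left edge slope deg 0.06 y at s=100 132.0 32 32 res 0.34
right left edge slope deg -0.14 y at s=100 -78.5 17 17 res 0.26
mid left edge slope deg 0.69 y at s=100 20.2 20 20 res 0.35
181 [42, 41, 42, 41, 41, 41, 41, 41, 41, 41, 41, 42, 40, 41, 41, 42, 40, 41, 40, 41, 40, 40, 41, 41, 41, 40, 40, 40, 40, 40, 40, 41, 40, 40]
184 [41, 40, 41, 41, 40, 42, 37, 15, 5, 4, 4, 5, 4, 3, 3, 3, 3, 4, 3, 3, 4, 3, 3, 1, 18, 41, 40, 41, 40, 40, 39, 40, 40, 40]
187 [41, 41, 42, 42, 42, 44, 27, 8, 5, 6, 6, 5, 5, 6, 5, 6, 5, 5, 5, 6, 6, 5, 5, 5, 2, 44, 43, 43, 42, 42, 41, 42, 42, 42]
190 [38, 38, 38, 39, 39, 40, 26, 6, 5, 6, 5, 6, 6, 5, 5, 5, 5, 5, 5, 5, 4, 5, 6, 4, 1, 31, 40, 39, 38, 38, 38, 39, 39, 39]
193 [36, 36, 37, 37, 36, 36, 38, 12, 4, 5, 6, 5, 5, 5, 6, 5, 5, 5, 6, 5, 6, 5, 5, 5, 1, 21, 40, 40, 39, 39, 39, 38, 39, 39]
196 [41, 41, 40, 38, 38, 39, 40, 19, 6, 5, 5, 6, 6, 6, 6, 5, 5, 5, 5, 4, 5, 4, 5, 5, 2, 20, 41, 40, 40, 39, 38, 39, 39, 40]
199 [42, 43, 43, 42, 42, 39, 39, 25, 6, 4, 5, 6, 6, 5, 5, 6, 5, 0, 1, 6, 6, 5, 5, 4, 4, 2, 42, 41, 38, 40, 40, 40, 40, 40]
202 [42, 42, 43, 42, 42, 43, 42, 44, 15, 4, 5, 6, 6, 5, 5, 5, 5, 5, 6, 5, 3, 2, 5, 5, 4, 1, 33, 43, 41, 41, 41, 41, 41, 40]
205 [43, 43, 43, 43, 43, 44, 45, 15, 1, 5, 4, 5, 6, 5, 5, 6, 6, 6, 5, 4, 5, 6, -4, 4, 6, 4, -2, 17, 44, 43, 42, 43, 41, 44]
208 [42, 42, 40, 38, 39, 40, 41, 17, 1, 5, 5, 6, 6, 5, 4, 5, 6, 5, 5, 5, 5, 5, 5, 5, 5, 5, 0, 7, 44, 43, 42, 42, 43, 42]
211 [38, 38, 39, 38, 39, 39, 41, 24, 3, 5, 6, 4, 5, 5, 4, 5, 5, 5, 5, 6, 6, 6, 6, 5, 4, 4, 3, -7, 45, 40, 41, 40, 41, 41]
214 [42, 43, 43, 43, 43, 43, 44, 46, 13, 3, 5, 5, 6, 6, 6, 6, 6, 5, 5, 4, 4, 5, 5, 4, 5, 5, 2, 1, 29, 42, 45, 46, 46, 46]
217 [44, 43, 45, 44, 44, 44, 44, 26, 10, 18, 31, 31, 31, 30, 29, 42, 42, 43, 43, 42, 42, 42, 43, 42, 43, 21, -4, 9, 32, 48, 30, 45, 44, 44]
```

Both bars are square (0.06° and -0.14°) and seated within about 1–2 mm. Handing in.

```bash
python3 -c "
from workcell import finish_job
print(finish_job())"
```

```text
the job is handed in; nothing more can be done
None
```

I handed the job in at about 26 s: both bars lie flat and square against their cleats and toggles one and three are fully over. The middle bar and toggles two and four are unchanged; the knife was never touched, but the arm hid it in the final check picture.

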